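# Show the broken guide post to the inspection camera

### The job

One of the blotter's four white guide posts has lost its beaded head: lift that post out of its socket and hold it still in the air, lined up with the viewing axis of the inspection camera, with the middle of its foot pointing straight into the lens about 50 mm from the glass. Leave the three whole posts in their sockets and the tray, bottle and tip box where they are, and do not touch the camera with the post or the robot. Finish while still holding the post there: do not put it down or let go.

Things in the scene. Friction and masses are not known exactly. Their poses are not given: they have to be found in the camera images.
- post_a: white plastic guide post, about 25 g, standing in a socket of the blotter (places vary); origin: centre of its foot's underside, z up its axis. From the foot: pin 10 mm across, 16 mm long, loose in the socket; flange 18 mm across to 20 mm, resting on the mouth; straight shank 12 mm across to 50 mm; above it a head of two beads, or none on the broken post. Lifts straight out freely
- post_b: white plastic guide post, about 25 g, standing in a socket of the blotter (places vary); origin: centre of its foot's underside, z up its axis. From the foot: pin 10 mm across, 16 mm long, loose in the socket; flange 18 mm across to 20 mm, resting on the mouth; straight shank 12 mm across to 50 mm; above it a head of two beads, or none on the broken post. Lifts straight out freely
- post_c: white plastic guide post, about 25 g, standing in a socket of the blotter (places vary); origin: centre of its foot's underside, z up its axis. From the foot: pin 10 mm across, 16 mm long, loose in the socket; flange 18 mm across to 20 mm, resting on the mouth; straight shank 12 mm across to 50 mm; above it a head of two beads, or none on the broken post. Lifts straight out freely
- post_d: white plastic guide post, about 25 g, standing in a socket of the blotter (places vary); origin: centre of its foot's underside, z up its axis. From the foot: pin 10 mm across, 16 mm long, loose in the socket; flange 18 mm across to 20 mm, resting on the mouth; straight shank 12 mm across to 50 mm; above it a head of two beads, or none on the broken post. Lifts straight out freely
- post_a_top (a point): centre of the very top of post_a: 78 mm above its origin on a whole post, whose head is two beads 18 and 15 mm across; 58 mm on the one broken post, which has lost both beads: its shank runs on to 54 mm, then a stub 7 mm across
- post_b_top (a point): centre of the very top of post_b: 78 mm above its origin on a whole post, whose head is two beads 18 and 15 mm across; 58 mm on the one broken post, which has lost both beads: its shank runs on to 54 mm, then a stub 7 mm across
- post_c_top (a point): centre of the very top of post_c: 78 mm above its origin on a whole post, whose head is two beads 18 and 15 mm across; 58 mm on the one broken post, which has lost both beads: its shank runs on to 54 mm, then a stub 7 mm across
- post_d_top (a point): centre of the very top of post_d: 78 mm above its origin on a whole post, whose head is two beads 18 and 15 mm across; 58 mm on the one broken post, which has lost both beads: its shank runs on to 54 mm, then a stub 7 mm across
- blotter: fixed beige blotter base, 240 x 320 mm (its x, y), steel plate in the middle, rim 58 mm high; origin under its centre, z up. Four sockets at x = +-65, y = +-100 mm open upward in two black strips: mouths 50 mm, feet of the seated posts 34 mm above the table; inner faces of the rim at x = +-106, y = +-146 mm
- lens (a point): centre of the front glass of the inspection camera, a grey 44 x 54 mm box head with a round black barrel and 42 mm bright ring at the lens. The point's z axis is the viewing axis, pointing out of the lens: it looks up, leaning 0.3 to 0.6 rad from vertical, to the robot's right (-y) or to its right and ahead (-y, +x). The head tilts about a stiff hinge 60 mm behind the lens
- cam_stand: the camera's stand: round dark steel foot 90 mm across, fixed to the table, with two upright cheeks 100 mm high; origin under the foot's centre, the head's hinge 90 mm above it. The camera leans to the stand's -x
- gel_tray: bystander: clear plastic tray 100 x 130 x 35 mm, origin under its centre
- buffer_bottle: bystander: glass bottle, 72 mm across, 160 mm high, origin under its centre
- tip_box: bystander: pipette-tip box 85 x 120 x 45 mm, grey with rows of white tips 8 mm proud on top, origin under its centre

How it is judged:
On the way:
1. the broken post is gripped and lifted clear of its socket (contact force between post_c and the fingers above 0.5 N and z of post_c in the frame of blotter above 0.06 m), for 0.2 s.
At the end, for the whole second after the job is handed in: Fingers hold the broken post, still, touching nothing else; middle of its foot within 10 mm of the lens axis (along lens x and y), 35 to 65 mm from the glass; post within 0.20 rad of the axis, foot to the lens; whole posts seated (moved under 6 mm, tilt under 0.12 rad) (contact force between post_c and the fingers above 0.5 N and x of post_c in the frame of lens between -0.01 and 0.01 m and y of post_c in the frame of lens between -0.01 and 0.01 m and z of post_c in the frame of lens between 0.035 and 0.065 m and z of post_c_top in the frame of lens above 0.08 m and angle between the z axis of post_c and the z axis of lens, either way round below 0.2 rad and linear speed of post_c below 0.02 m/s and angular speed of post_c below 0.2 rad/s and contact force between post_c and cam_stand below 0.1 N and contact force between post_c and blotter below 0.1 N and distance of each of post_a, post_b, post_d from where it was at the start of the episode below 0.006 m and angle between each of post_a, post_b, post_d's own z axis and vertical below 0.12 rad); the arm keeps its last pose, push and grip.
It fails at once if a whole post is pulled up or knocked (moved over 12 mm) (distance of any of post_a, post_b, post_d from where it was at the start of the episode above 0.012 m).
It fails at once if the camera is touched with more than 2 N (contact force between cam_stand and anything else above 2 N).
It fails at once if the tray, bottle or tip box is shifted over 20 mm (distance of any of gel_tray, buffer_bottle, tip_box from where it was at the start of the episode above 0.02 m).
It also fails if it takes over 35 s, if anything falls off the work surface, if the arm or the gripper's body presses on something with over 40 N, if the wrist force passes 120 N, or if a joint passes its speed limit or range.

### The arm

A 6-joint arm with a two-finger parallel gripper is mounted at the origin on the work surface. World frame = base frame: x ahead of the robot, y to its left, z up, the work surface at z = 0. Lengths are in m, angles in rad, forces in N, time in s.
With the tool pointing down it reaches from about 0.325 to 0.9 m from the base axis. Payload 6.1 kg.
Tool frame: the origin (TCP) lies midway between the tips of the shut fingers; the grasp point (between the pads) lies 19 mm behind it; x points along the fingers, y is the direction in which the jaws open and shut, and the axes are right-handed (so a half turn about x gives the same grasp; the last joint's range is limited). The gripper opens to 85 mm and grips with 20 to 120 N. Pads are 22 mm wide; open, the fingers measure 114 mm over their backs; the gripper's body (76 mm by 85 mm) begins 54 mm behind the grasp point. The pads swing forward as they close: fully open they stand 13 mm farther back than shut.
Start: joints at [-1.41, 0.22, 1.526, -0, 1.395, -0.126], TCP at [0.177, -0.599, 0.231] pointing down, gripper open.
Joint ranges: [-2.98, 2.98], [-0.91, 2.08], [0.09, 2.57], [-1.24, 4.39], [0.2, 2.65], [-2.68, 2.68]. Speed limits (rad/s): [2.57, 2.57, 3.01, 3.14, 3.14, 3.14].

### API

Orientations are given as [roll, pitch, yaw] about the fixed x, y, z axes, in that order (R = Rz(yaw) Ry(pitch) Rx(roll)).
In Python, from plant import movep, move_l, set_joints, gripper_to, hold, inverse_kinematics, observe, get_image, get_calibration, Unreachable, job_done gives the robot as it stands. Calls block until the motion is done:
- movep(position, orientation): joint-space move of the TCP to a pose.
- move_l(position, feed=0.15, rotation=None, max_force=None): straight line of the TCP; rotation=None keeps the orientation; feed is the mean speed in m/s. With max_force (N) it stops when the force on the tool has changed by that much, and returns True; else False.
- set_joints(angles): joint-space move.
- gripper_to(opening, f_grip=None): finger opening in m; f_grip is the grip in N (None keeps the last); returns when the fingers have stopped.
- hold(seconds).
- inverse_kinematics(position, orientation): joint angles nearest the present ones, or None.
- observe(): the state.
- get_image(name): name is "scene" or "top" or "wrist"; returns (picture, depth): 400x640x3 uint8, red, green, blue; 400x640 float32, m along the optical axis (not along the pixel's ray), 0 where there is no reading.
- get_calibration(name): a dict with "intrinsics" (3x3 intrinsics, pixels), "world_from_camera" (4x4, takes a point from camera to world coordinates). Camera axes: x right, y down, z forward; pixel columns grow to the right and rows downward; lengths in m; the calibration is good to about 2 mm. A picture is of the moment at which its call begins: read the wrist's pose just before it. get_calibration takes no time and is no camera call; for the wrist camera it gives the pose at the moment of the call.
A pose or a line that the arm cannot do raises Unreachable and nothing moves.
- job_done(): hands the job in, once; it reports no verdict.
The state is a dict: "time_s": time; "q": joint angles; "joint_velocities": joint speeds; "joint_torque": joint torques, N m; "eef_pos": TCP position; "tcp_rot": TCP orientation; "ft_force": force on the tool from outside, world axes, zero at the start; "torque": the same for the moment, N m; "opening": finger opening in m.
Only numpy, scipy, OpenCV 4.12 (cv2) and the standard library are available. Lean on these libraries where they do the work, as an engineer would, in place of code of your own. Each camera call takes 0.05 s, during which the arm holds its last target. There are 200 camera calls.

## Working session

There is one attempt and no reset: what is moved stays moved. The work goes in short steps, each a Python script; the robot and the scene stay as the last script left them, time stands still between calls to the robot, and variables do not carry over. Pictures are saved under pics/ and viewed, about 8 in all and at most 12, crops included, and the job is handed in when it is done.

```bash
ls; mkdir -p pics
cat > h.py <<'E'
import numpy as np, cv2
from plant import *
def grab(n):
    c=get_calibration(n); im,d=get_image(n); return im,d,np.array(c["intrinsics"]),np.array(c["world_from_camera"])
def cloud(d,K,T):
    v,u=np.mgrid[:d.shape[0],:d.shape[1]]
    P=np.stack([(u-K[0,2])*d/K[0,0],(v-K[1,2])*d/K[1,1],d],-1)
    W=P@T[:3,:3].T+T[:3,3]; W[d<=0]=np.nan; return W
E
python3 - <<'E'
from h import *
for n in("scene","top"):
    im,d,K,T=grab(n); np.savez(n,im=im,d=d,K=K,T=T); cv2.imwrite(f"pics/{n}0.png",im[...,::-1]); print(n,K[0,0],T.round(3).tolist())
print(observe()["time_s"])
E
```

```text
pics
scene 419.7954259910448 [[-0.821, 0.33, -0.466, 1.06], [0.571, 0.454, -0.684, 0.809], [-0.014, -0.828, -0.561, 0.766], [0.0, 0.0, 0.0, 1.0]]
top 384.0733495632794 [[-0.003, -0.997, 0.083, 0.394], [-1.0, 0.002, -0.015, -0.004], [0.015, -0.083, -0.996, 1.401], [0.0, 0.0, 0.0, 1.0]]
0.1
```

View pics/scene0.png

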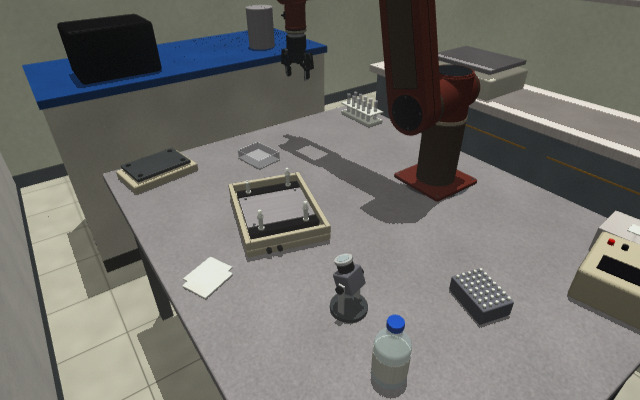

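View pics/top0.png

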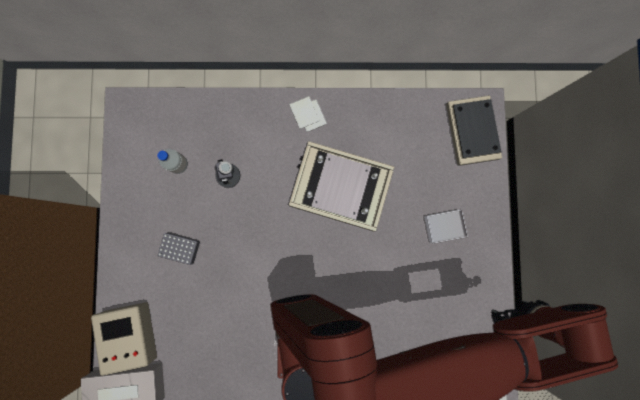

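The scene view shows the blotter with posts at about (247,187), (288,178), (261,220) and (306,212). The one at (247,187) looks short. The inspection camera's ring is at (344,260) with its foot at (348,306). In the top view the posts are near (320,160), (308,196), (374,176) and (363,212), and the ring is at (225,167).

Run:
```python
from h import *
np.set_printoptions(precision=3,suppress=True)
o={n:np.load(n+".npz") for n in("scene","top")}
W={n:cloud(o[n]["d"],o[n]["K"],o[n]["T"]) for n in o}
w=W["top"]; 
sub=w[135:240,280:400].reshape(-1,3); m=(sub[:,2]>.045)&(sub[:,2]<.07)
r=cv2.minAreaRect((sub[m][:,:2]*1000).astype(np.float32)); print("blotter",r)
c=np.array(r[0])/1000; a,b=r[1]; t=np.radians(r[2]); 
# long axis = blotter y
if a>b: ey=np.array([np.cos(t),np.sin(t)])
else: ey=np.array([-np.sin(t),np.cos(t)])
if ey[1]<0: ey=-ey
ex=np.array([ey[1],-ey[0]]); print("ex",ex,"yaw",np.arctan2(ex[1],ex[0]))
allp=np.concatenate([W[n].reshape(-1,3) for n in W]); 
for sx in(-1,1):
  for sy in(-1,1):
    s=c+sx*.065*ex+sy*.1*ey
    for n in W:
      p=W[n].reshape(-1,3); q=p[(np.hypot(*(p[:,:2]-s).T)<.02)&(p[:,2]>.068)]
      print(sx,sy,s,n,len(q),q.mean(0) if len(q) else'',q[:,2].max() if len(q) else '')
for n,(u0,u1,v0,v1) in {"scene":(325,375,245,325),"top":(210,245,150,195)}.items():
    p=W[n][v0:v1,u0:u1].reshape(-1,3); im=o[n]["im"][v0:v1,u0:u1].reshape(-1,3)
    print(n,"z max",np.nanmax(p[:,2]))
    f=(p[:,2]>.004)&(p[:,2]<.02); print(" foot",cv2.minEnclosingCircle((p[f][:,:2]*1000).astype(np.float32)))
    h=(p[:,2]>.1); print(" high",h.sum(),p[h].mean(0)); 
    br=h&(im.min(1)>130); print(" bright",br.sum(),p[br].mean(0), p[br].min(0),p[br].max(0))
```

```text
blotter ((568.1503295898438, -123.90760803222656), (319.94219970703125, 240.62356567382812), 73.20726013183594)
ex [ 0.957 -0.289] yaw -0.2930886011303814
-1 -1 [ 0.477 -0.201] scene 51 [ 0.48  -0.2    0.092] 0.11225819036697493
-1 -1 [ 0.477 -0.201] top 22 [ 0.476 -0.2    0.104] 0.11405680465005363
-1 1 [ 0.535 -0.009] scene 68 [ 0.538 -0.008  0.092] 0.11279517971982911
-1 1 [ 0.535 -0.009] top 21 [ 0.533 -0.01   0.105] 0.11839790473306655
1 -1 [ 0.601 -0.238] scene 27 [ 0.604 -0.237  0.081] 0.09312007763062624
1 -1 [ 0.601 -0.238] top 14 [ 0.6   -0.238  0.085] 0.09245125824664857
1 1 [ 0.659 -0.047] scene 68 [ 0.662 -0.045  0.093] 0.11277594442568939
1 1 [ 0.659 -0.047] top 23 [ 0.656 -0.047  0.102] 0.11607092046881085
scene z max 0.15349813753865726
 foot ((572.2958984375, 223.68612670898438), 121.27693939208984)
 high 685 [0.623 0.286 0.126]
 bright 140 [0.621 0.268 0.146] [0.6   0.247 0.1  ] [0.647 0.29  0.153]
top z max 0.15476857947633071
 foot ((627.9181518554688, 289.09051513671875), 97.07299041748047)
 high 252 [0.61  0.276 0.131]
 bright 117 [0.618 0.268 0.144] [0.582 0.251 0.101] [0.643 0.286 0.155]
```

```bash
cat >> h.py <<'E'
from scipy.spatial.transform import Rotation as Ro
def rpy(xdir,phi):
    "tool x along xdir, y (jaws) at angle phi about it from horizontal"
    x=np.array(xdir,float);x/=np.linalg.norm(x)
    y=np.cross([0,0,1.],x) if abs(x[2])<.999 else np.array([0,1.,0]); y/=np.linalg.norm(y)
    y=Ro.from_rotvec(phi*x).apply(y); return Ro.from_matrix(np.stack([x,y,np.cross(x,y)],1)).as_euler("xyz").tolist()
E
python3 - <<'E'
from h import *
np.set_printoptions(precision=3,suppress=True)
s=observe(); T=np.array(get_calibration("wrist")["world_from_camera"])
print(s["eef_pos"],s["tcp_rot"],s["time_s"])
A=np.eye(4);A[:3,:3]=Ro.from_euler("xyz",s["tcp_rot"]).as_matrix();A[:3,3]=s["eef_pos"]
print("tool_from_cam",np.linalg.inv(A)@T, get_calibration("wrist")["intrinsics"])
for n in("scene","top"):
    o=np.load(n+".npz"); w=cloud(o["d"],o["K"],o["T"]).reshape(-1,3)
    near=w[np.hypot(w[:,0]-.62,w[:,1]-.28)<.06]
    for a,b in((.004,.02),(.02,.05),(.05,.08),(.08,.1),(.1,.12),(.12,.135),(.135,.16)):
        q=near[(near[:,2]>a)&(near[:,2]<b)]; print(n,a,len(q),q.mean(0),q.min(0)[:2],q.max(0)[:2])
lens=np.array([.62,.268,.146])
for l in ([0,-.37,.93],[.2,-.31,.93]):
  l=np.array(l)/np.linalg.norm(l)
  for d in(.08,.3):
    print(l,d,[(round(p,1)) for p in np.arange(-3.1,3.1,.3) if inverse_kinematics((lens+d*l).tolist(),rpy(-l,p)) is not None])
E
```

```text
[ 0.177 -0.599  0.23 ] [-1.704  1.569  1.724] 0.1
tool_from_cam [[-0.    -0.289  0.957 -0.143]
 [ 1.    -0.    -0.    -0.001]
 [ 0.     0.957  0.289 -0.074]
 [ 0.     0.     0.     1.   ]] [[316.517   0.    325.61 ]
 [  0.    316.517 198.247]
 [  0.      0.      1.   ]]
scene 0.004 767 [0.618 0.295 0.012] [0.569 0.24 ] [0.659 0.332]
scene 0.02 79 [0.626 0.291 0.034] [0.582 0.274] [0.649 0.303]
scene 0.05 65 [0.643 0.297 0.066] [0.597 0.274] [0.652 0.315]
scene 0.08 275 [0.627 0.302 0.092] [0.571 0.268] [0.657 0.317]
scene 0.1 269 [0.625 0.293 0.11 ] [0.585 0.261] [0.652 0.31 ]
scene 0.12 187 [0.62  0.289 0.125] [0.588 0.267] [0.641 0.305]
scene 0.135 229 [0.622 0.274 0.145] [0.6   0.247] [0.64 0.29]
top 0.004 259 [0.607 0.271 0.011] [0.562 0.224] [0.678 0.333]
top 0.02 5 [0.581 0.277 0.032] [0.579 0.271] [0.584 0.285]
top 0.05 5 [0.584 0.272 0.06 ] [0.582 0.271] [0.59  0.275]
top 0.08 55 [0.604 0.291 0.093] [0.571 0.266] [0.653 0.318]
top 0.1 75 [0.599 0.279 0.111] [0.572 0.254] [0.644 0.31 ]
top 0.12 52 [0.607 0.29  0.125] [0.585 0.267] [0.636 0.303]
top 0.135 125 [0.617 0.269 0.146
[... 701 characters left out ...]
p.float64(2.9)]
[ 0.2  -0.31  0.93] 0.08 [np.float64(-3.1), np.float64(-2.8), np.float64(-2.5), np.float64(-2.2), np.float64(-1.9), np.float64(-1.6), np.float64(-1.3), np.float64(-1.0), np.float64(-0.7), np.float64(-0.4), np.float64(-0.1), np.float64(1.1), np.float64(1.4), np.float64(1.7), np.float64(2.0), np.float64(2.3), np.float64(2.6), np.float64(2.9)]
[ 0.2  -0.31  0.93] 0.3 [np.float64(-3.1), np.float64(-2.8), np.float64(-2.5), np.float64(-2.2), np.float64(-1.9), np.float64(-1.6), np.float64(-1.3), np.float64(-1.0), np.float64(-0.7), np.float64(-0.4), np.float64(-0.1), np.float64(1.1), np.float64(1.4), np.float64(1.7), np.float64(2.0), np.float64(2.3), np.float64(2.6), np.float64(2.9)]
```

```bash
cat >> h.py <<'E'
def best_phi(p,xdir,ref=None,phis=np.arange(-3.1,3.1,.1)):
    q0=np.array(observe()["q"] if ref is None else ref); c=[]
    for f in phis:
        q=inverse_kinematics(list(p),rpy(xdir,f))
        if q is not None: c.append((np.abs(np.array(q)-q0).max(),f,q))
    return min(c,key=lambda t:t[0])
E
python3 - <<'E'
from h import *
np.set_printoptions(precision=3,suppress=True)
lens=np.array([.62,.268,.146]); l=np.array([0,-.37,.93])
p=lens+.14*l; b=best_phi(p,-l); print(b,p)
movep(p.tolist(),rpy(-l,b[1])); hold(.3)
im,d,K,T=grab("wrist"); np.savez("w1",im=im,d=d,K=K,T=T); cv2.imwrite("pics/w1.png",im[...,::-1])
print(observe()["time_s"],observe()["eef_pos"])
E
```

```text
(np.float64(1.4328955251552007), np.float64(-3.1), array([0.023, 0.212, 1.496, 0.382, 1.435, 0.012])) [0.62  0.216 0.276]
3.675 [0.62  0.216 0.276]
```

View pics/w1.png

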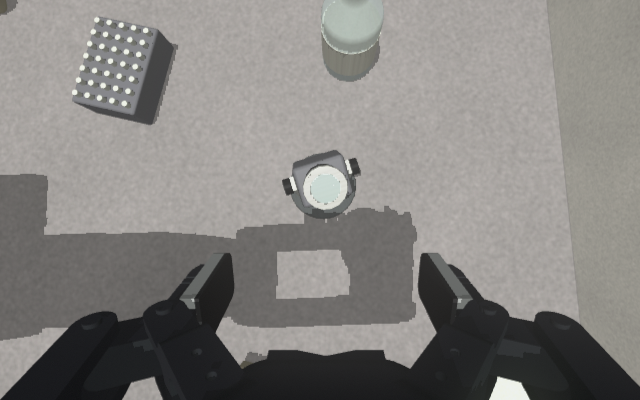

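The wrist view shows the ring and glass centred near (325,187), about 46 px across, with the hinge knobs at (289,186) and (354,167). Next I'll fit the ring's centre and plane.

Run:
```python
from h import *
np.set_printoptions(precision=4,suppress=True)
o=np.load("w1.npz"); W=cloud(o["d"],o["K"],o["T"]); im=o["im"].astype(int)
g=im.min(2); m=np.zeros(g.shape,np.uint8); m[155:222,295:358]=(g[155:222,295:358]>165)
n,lab,st,ce=cv2.connectedComponentsWithStats(m); i=1+np.argmax(st[1:,4]); print(st[i],ce[i])
cnt=max(cv2.findContours((lab==i).astype(np.uint8),0,1)[0],key=cv2.contourArea); e=cv2.fitEllipse(cnt); print("ellipse",e)
k=(lab==i)|(np.hypot(*(np.mgrid[:400,:640][::-1]-np.array(e[0])[:,None,None]))<18)
P=W[k]; P=P[np.isfinite(P).all(1)]
med=np.median(P[:,2]); P=P[np.abs(P[:,2]-med)<.02]
for _ in range(4):
    c=P.mean(0); nrm=np.linalg.svd(P-c)[2][2]; nrm*=np.sign(nrm[2]); r=(P-c)@nrm; P=P[np.abs(r)<2.5*max(r.std(),.001)]
print("centroid",c,"normal",nrm,"lean",np.arccos(nrm[2]),"rms",r.std(),len(P))
# radii of points in the plane
q=P-c; print("radius",np.linalg.norm(q,axis=1).max())
# ring plane at ellipse center
u,v=e[0]; K,T=o["K"],o["T"]; ray=T[:3,:3]@[(u-K[0,2])/K[0,0],(v-K[1,2])/K[1,1],1]; t=((c-T[:3,3])@nrm)/(ray@nrm); L=T[:3,3]+t*ray; print("lens",L,"hinge by normal",L-.06*nrm)
for (u,v) in((289,186),(354,167)): print("knob",np.nanmedian(W[v-2:v+3,u-2:u+3].reshape(-1,3),0))
w=W.reshape(-1,3); f=w[(np.hypot(w[:,0]-.62,w[:,1]-.29)<.06)&(w[:,2]>.006)&(w[:,2]<.02)]
print("foot pts",len(f),f.min(0),f.max(0))
# circle fit for stand foot from scene+wrist low points: outer edge r=45
s=np.load("scene.npz"); w=cloud(s["d"],s["K"],s["T"]).reshape(-1,3); f2=w[(np.hypot(w[:,0]-.62,w[:,1]-.29)<.06)&(w[:,2]>.006)&(w[:,2]<.02)]
for F in(f,f2): print(cv2.minEnclosingCircle((F[:,:2]*1000).astype(np.float32)))
```

```text
[ 303  166   44   44 1489] [324.8966 187.2089]
ellipse ((324.8525695800781, 187.2989959716797), (42.292789459228516, 43.44852066040039), 69.53839874267578)
centroid [0.6192 0.2671 0.1464] normal [ 0.0872 -0.334   0.9385] lean 0.3524955888332059 rms 0.0008360459957682823 1489
radius 0.02146293060015827
lens [0.6192 0.2672 0.1464] hinge by normal [0.6139 0.2872 0.0901]
knob [0.5801 0.2757 0.0991]
knob [0.6508 0.2935 0.0993]
foot pts 701 [0.5714 0.2419 0.0084] [0.6589 0.3307 0.0157]
((614.262451171875, 286.0274658203125), 45.02970504760742)
((615.050048828125, 285.8865966796875), 46.16423416137695)
```

The numbers agree: the ring is 42.9 mm across, and the hinge comes out at z = 0.090, directly over the foot's centre. On to the broken post.

Run:
```python
from h import *
np.set_printoptions(precision=4,suppress=True)
p=np.array([.601,-.238,.19]); D=[0,0,-1]
# with x=down, y starts at [0,1,0] and turns by -phi about up; jaws along a blotter axis
a=best_phi(p,D,phis=[k*np.pi/2+.293 for k in(-2,-1,0,1)]); print(a)
movep(p.tolist(),rpy(D,a[1])); gripper_to(.045); hold(.2)
im,d,K,T=grab("wrist"); np.savez("w2",im=im,d=d,K=K,T=T); cv2.imwrite("pics/w2.png",im[...,::-1])
s=observe(); print(s["time_s"],s["eef_pos"],s["opening"],a[1])
w=cloud(d,K,T).reshape(-1,3); near=w[np.hypot(w[:,0]-.601,w[:,1]+.238)<.02]
for lo,hi in((.056,.075),(.075,.0875),(.089,.1),(.1,.13)):
    q=near[(near[:,2]>lo)&(near[:,2]<hi)]
    if len(q): print(lo,len(q),q.mean(0),(q.min(0)+q.max(0))/2,q.max(0)-q.min(0))
```

```text
(np.float64(0.521496418883566), 1.8637963267948965, array([-0.499 ,  0.3005,  1.5089,  0.    ,  1.3322, -0.206 ]))
6.0667 [ 0.601 -0.238  0.19 ] 0.04535448271864165 1.8637963267948965
0.056 71 [ 0.6035 -0.2353  0.0657] [ 0.6029 -0.2376  0.0656] [0.0107 0.0077 0.0187]
0.075 58 [ 0.6036 -0.2355  0.0818] [ 0.6031 -0.2396  0.0813] [0.0103 0.0118 0.0124]
0.089 112 [ 0.6027 -0.2392  0.0908] [ 0.6028 -0.2395  0.0913] [0.011  0.0113 0.0044]<stdin>:5: UserWarning: Gimbal lock detected. Setting third angle to zero since it is not possible to uniquely determine all angles.
<sys>:0: UserWarning: Gimbal lock detected. Setting third angle to zero since it is not possible to uniquely determine all angles.
```

View pics/w2.png

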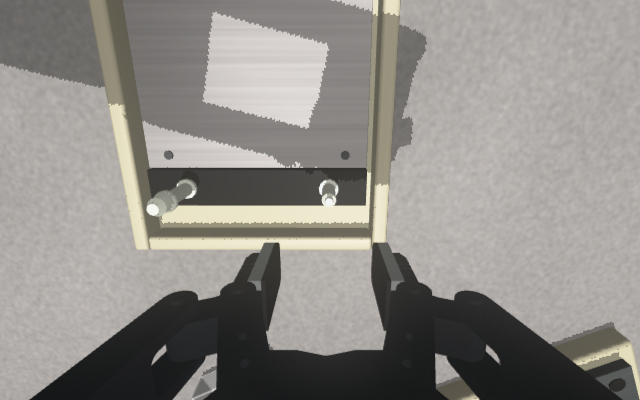

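The wrist view shows the short, headless post at (329,195) and a whole post at (172,198). The jaws straddle the short post along blotter x. Its centre is (0.6027, -0.239), with the top at 0.092. Now I'll grip it and lift.

```bash
python3 - 2>/dev/null <<'E'
from h import *
np.set_printoptions(precision=4,suppress=True)
p=np.array([.6026,-.239])
print(move_l([*p,.11],feed=.15),move_l([*p,.060],feed=.08,max_force=8))
print(observe()["eef_pos"]); gripper_to(0,30); s=observe(); print("open",s["opening"],s["ft_force"])
move_l([*p,.22],feed=.12); hold(.2); s=observe(); print(s["opening"],s["time_s"],s["ft_force"])
im,d,K,T=grab("scene"); np.savez("s3",im=im,d=d,K=K,T=T)
cv2.imwrite("pics/s3.png",cv2.resize(im[80:280,180:380,::-1],None,fx=3,fy=3,interpolation=2))
E
```

```text
False False
[ 0.6028 -0.2391  0.0601]
open 0.010827670409419708 [0.6373 0.2612 2.9908]
0.011074199785873198 9.6 [-0.7511  0.3063 -0.5745]
```

View pics/s3.png

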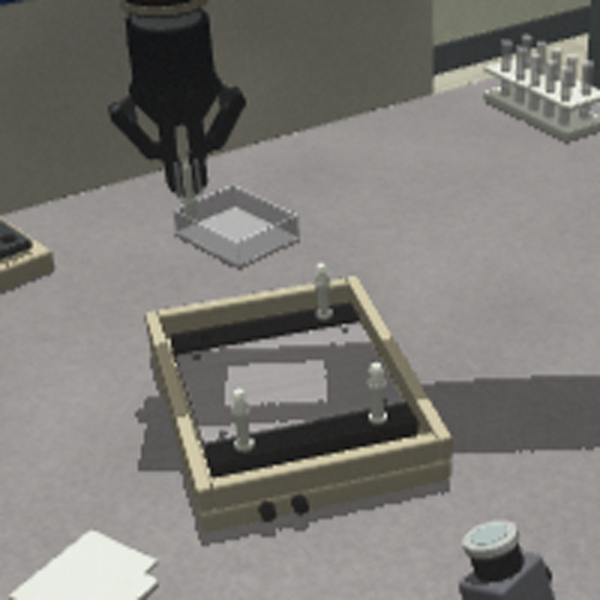

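Post held, with the three whole posts still seated. Next I'll go to a standoff on the lens axis and check the post's pose in the hand.

```bash
cat >> h.py <<'E'
LENS=np.array([.6192,.2672,.1464]); AX=np.array([.0872,-.334,.9385]); AX/=np.linalg.norm(AX)
E
python3 - 2>/dev/null <<'E'
from h import *
np.set_printoptions(precision=4,suppress=True)
p=LENS+.175*AX; b=best_phi(p,-AX); print(b); r=rpy(-AX,b[1])
f=inverse_kinematics((LENS+.076*AX).tolist(),r); print("final ik",f)
movep(p.tolist(),r); hold(.3); s=observe(); print(s["time_s"],s["eef_pos"],s["opening"])
im,d,K,T=grab("scene"); np.savez("s4",im=im,d=d,K=K,T=T)
# predicted projection of tcp, foot
for n,q in(("tcp",p),("foot",p-.026*AX),("lens",LENS)):
    c=np.linalg.inv(T)@[*q,1]; x=K@c[:3]; print(n,x[:2]/x[2],c[2])
cv2.imwrite("pics/s4.png",cv2.resize(im[180:330,270:420,::-1],None,fx=4,fy=4,interpolation=2))
im,d,K,T=grab("wrist"); np.savez("w4",im=im,d=d,K=K,T=T); cv2.imwrite("pics/w4.png",im[...,::-1])
E
```

```text
(np.float64(0.527146012965675), np.float64(-3.1), array([ 0.028 ,  0.3002,  1.3216,  0.3432,  1.6006, -0.1895]))
final ik [ 0.0784  0.3445  1.44    0.3503  1.4306 -0.1977]
11.6083 [0.6346 0.2081 0.3105] 0.01060660643608026
tcp [321.5991 185.0419] 0.8643221510835237
foot [324.9845 196.4656] 0.8731275942427147
lens [343.1402 257.7308] 0.9235895569626944
```

View pics/s4.png

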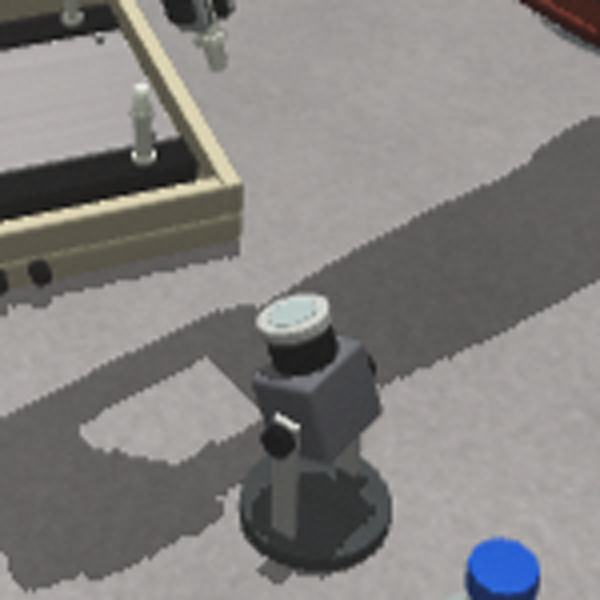

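View pics/w4.png

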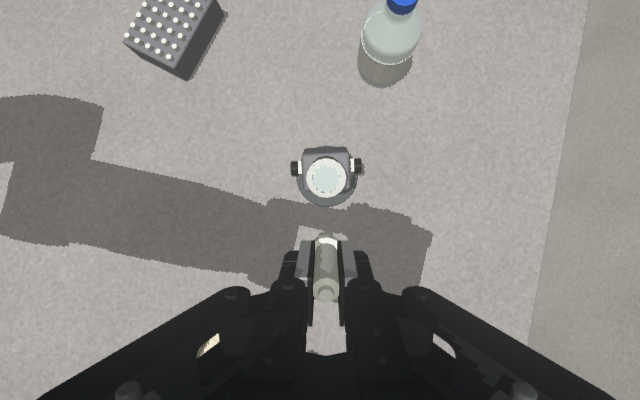

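The scene view puts the foot at about (324.8,196.8), against a prediction of (325.0,196.5). The wrist view shows the post lying straight along the tool axis at column 326. I'll advance along the axis and check the final pose from the depth data.

```bash
python3 - 2>/dev/null <<'E'
from h import *
np.set_printoptions(precision=4,suppress=True)
F=LENS+.076*AX
print(move_l(F.tolist(),feed=.06,max_force=6)); hold(.5); s=observe(); print(s["time_s"],s["eef_pos"],F,s["opening"],s["ft_force"])
x=Ro.from_euler("xyz",s["tcp_rot"]).as_matrix(); print("axis angle",np.arccos(min(1,-x[:,0]@AX)))
tp=np.array(s["eef_pos"])
for n in("scene","wrist"):
    im,d,K,T=grab(n); w=cloud(d,K,T); np.savez(n+"5",im=im,d=d,K=K,T=T)
    if n=="scene": cv2.imwrite("pics/s5.png",cv2.resize(im[180:330,270:420,::-1],None,fx=4,fy=4,interpolation=2))
    t=(w-tp)@x   # tool frame
    k=(np.abs(t[...,1])<.0105)&(np.abs(t[...,2])<.03)&(t[...,0]>-.04)&(t[...,0]<.035)&(im.min(2)>95); q=t[k]
    for a in np.arange(-.04,.035,.008):
        e=q[(q[:,0]>=a)&(q[:,0]<a+.008)]
        if len(e)>3: print(n,"x %.3f"%a,len(e),"y",np.median(e[:,1]).round(4),"z",np.median(e[:,2]).round(4),(e.max(0)-e.min(0)))
    if len(q): print(n,"x range",q[:,0].min(),q[:,0].max())
E
```

```text
False
14.0083 [0.6258 0.2418 0.2177] [0.6258 0.2418 0.2177] 0.010845284725220013 [-0.7328 -0.865   0.2678]
axis angle 7.347088511194942e-06
scene x -0.032 6 y 0.0025 z -0.0103 [0.0067 0.0197 0.0084]
scene x -0.024 6 y 0.003 z -0.0107 [0.0068 0.019  0.0078]
scene x -0.016 6 y -0.0061 z -0.0107 [0.0052 0.02   0.009 ]
scene x -0.008 6 y -0.0012 z -0.0088 [0.0066 0.0197 0.0065]
scene x 0.000 22 y 0.0025 z -0.0025 [0.0073 0.0195 0.0146]
scene x 0.008 17 y 0.0035 z -0.0028 [0.0075 0.0181 0.0158]
scene x 0.016 14 y 0.0021 z -0.0027 [0.0068 0.0074 0.0049]
scene x 0.024 4 y 0.0022 z -0.0011 [0.001  0.0069 0.0078]
scene x range -0.03494585658796874 0.025299758428308266
wrist x -0.040 130 y -0.0076 z -0.011 [0.0066 0.0207 0.0146]
wrist x -0.032 756 y -0.0001 z -0.0026 [0.008  0.0208 0.0184]
wrist x -0.024 357 y -0.0 z -0.0053 [0.008  0.021  0.0219]
wrist x -0.016 297 y -0.0 z -0.0054 [0.008  0.0209 0.0104]
wrist x -0.008 209 y -0.0 z -0.0051 [0.0079 0.0208 0.0105]
wrist x 0.000 275 y -0.0005 z -0.0052 [0.0079 0.0109 0.0075]
wrist x 0.008 51 y 0.0005 z -0.0076 [0.0032 0.0121 0.0049]
wrist x 0.016 37 y 0.0 z -0.004 [0.0038 0.0079 0.0029]
wrist x 0.024 12 y -0.0008 z -0.0034 [0.0016 0.0086 0.0028]
wrist x range -0.03857525514582199 0.025636869233839288
```

View pics/s5.png

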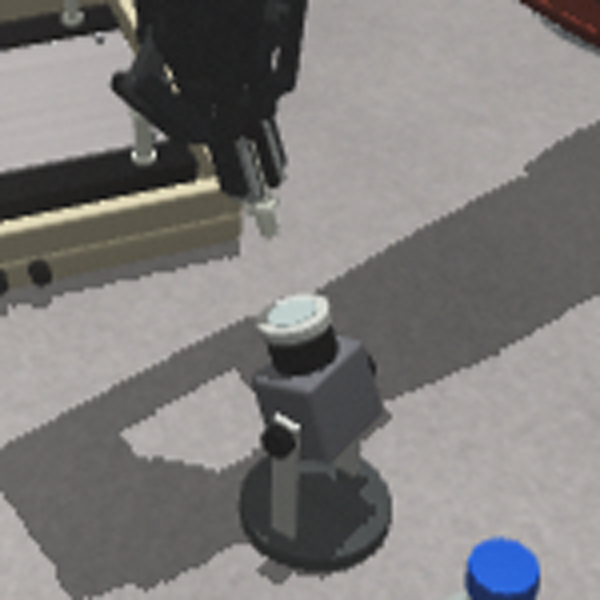

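The foot is 25.6 mm ahead of the TCP, which puts it about 50 mm from the glass. The post is straight in the hand and the pose on the lens axis is still. Handing in.

```bash
python3 -c "
from plant import *
import numpy as np
s=observe(); print(np.abs(s['joint_velocities']).max(),s['opening'],s['time_s']); job_done()"
```

```text
0.001447941805141735 0.010909168154816018 14.1083
the job is handed in; nothing more can be done
```

I gripped the headless post (the blotter's +x, -y corner) and lifted it straight out. The arm now holds it on the camera's viewing axis with its foot facing the lens. I handed the job in at 14.1 s; no verdict is reported.

Last checks:
- **Lens:** it is at (0.619, 0.267, 0.146) and leans 0.35 rad. Two independent checks agreed: the ring fitted 42.9 mm across, and the hinge fell within about 1 mm of the centre of the stand's foot.
- **Post position:** wrist depth puts the foot 25.6 mm ahead of the TCP, which is about 50 mm from the glass. It is within about 2 mm of the axis, going by the wrist depth.
- **Post tilt:** I estimate less than 0.05 rad in the hand, from wrist depth. The scene camera had too few pixels on the post to confirm this closely.
- **Grip and stillness:** the fingers held at about 11 mm opening and the joints were practically still at hand-in. The last approach ended without its force stop triggering.
- **Everything else:** after the lift, the scene picture showed the three whole posts in their sockets. I did not measure the whole posts or the tray, bottle and tip box again after that.

No check failed.

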